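# Put the seamer change parts back in their own nests

## Task

After washing, three can-seamer change parts were stood in the wrong nests: put the steel seaming roll into the cup beside its twin on the two-cup nest, the bronze chuck into the middle-sized single-cup nest and the wide lifter pad into the largest one, each upright, released and seated right down in its cup. Every nest is taken, so stand one part aside for the moment, for instance on the clear end of the steel tool tray. Tip nothing over, and leave the twin roll, the pressure gauge and the stack of can ends where they are.

Things in the scene. Friction and masses are not known exactly. Their poses are not given: they have to be found in the camera images.
- roll_mid (a point): Steel seaming roll, 34 mm tall: a 49 mm diameter grooved body for the lower 25 mm, a 42 mm hub above; grasped from above across the body and hub; 0.16 kg. The point is its centre, 17 mm above its underside; z up along its axis, x and y mean nothing (round). It starts standing in the cup of the chuck's nest.
- chuck_mid (a point): Bronze seaming chuck, 56 mm tall: a 55 mm diameter flange for the lowest 15 mm, above it a 40 mm diameter shank to grasp; 0.21 kg. The point is its centre, 28 mm above its underside; z up along its axis, x and y mean nothing (round). It starts standing in the cup of the lifter pad's nest.
- pad_mid (a point): Steel lifter pad, standing face down with its stem up, 52 mm tall: a flange 76 mm in diameter and 12 mm thick, and on it a plain stem 32 mm in diameter and 40 mm long to grasp; 0.4 kg. The point is its centre line half-way up, 26 mm above its underside; z up along its axis, x and y mean nothing (round). It starts lying on the rim of the roll's cup, too wide to go in.
- roll_seat (a point): Centre of the floor of the roll's cup on the two-cup nest: fixed aluminium plate 88 x 166 x 4 mm on a grey work board (top 13.5 mm above the bench) with two black round cups. Each cup: bore 54 mm, 9 mm deep cone to 65 mm at the rim, 74 mm outside, rim 12 mm above its floor and 16 mm above the board. z up; the twin roll's cup centre is 78 mm away along -y; x across the plate.
- chuck_seat (a point): Centre of the floor of the cup for the chuck: a fixed square aluminium plate on the grey board, 92 mm wide, 4 mm thick, with one black round cup, bore 61 mm, 72 mm at the rim, 81 mm outside, rim 12 mm above its floor and 16 mm above the board. x and y along the plate's sides, z up.
- pad_seat (a point): Centre of the floor of the cup for the lifter pad: a fixed square aluminium plate on the grey board, 114 mm wide, 4 mm thick, with one black round cup, bore 83 mm, 94 mm at the rim, 103 mm outside, rim 12 mm above its floor and 16 mm above the board. x and y along the plate's sides, z up.
- twin_mid (a point): The twin roll, the same shape and size as the seaming roll, already at home in the other cup of the two-cup nest (it fits with 2.5 mm of play all round); to be left there. The point is its centre, 17 mm above its underside.
- gauge_mid (a point): Loose pressure gauge lying dial up on the board near its front edge, 67 mm round, 30 mm tall, a 20 mm long brass connector on one side; to be left alone. The point is the centre of its round case, half-way up.
- ends_mid (a point): Stack of gold can ends on the board near its front edge, 66 mm in diameter, 28 mm tall; to be left alone. The point is its centre, half-way up.
- tray_spot (a point): Middle of the clear end of the steel tool tray, on the tray's floor (2 mm above the bench): a free spot about 100 mm wide and 150 mm deep, with the tray's 22 mm high thin walls on its left (60 mm away), in front and behind, and hand tools lying to its right. A point only; it does not move. z up.
Not all that is in view belongs to the job. What is shaped like the part that bears chuck_mid but black or yellow is not meant.

How it is judged (in metres and radians):
At the end, for the whole second after the job is handed in: The seaming roll, the chuck and the lifter pad each stand in their own cup: centre within 6 mm of the cup's centre line, underside on the cup's floor to within 4 mm, upright within 0.1 rad; the twin roll stands upright in its cup (horizontal distance between roll_mid and roll_seat below 0.006 m and z of roll_mid in the frame of roll_seat between 0.013 and 0.021 m and angle between each of roll_mid, chuck_mid, pad_mid, twin_mid's own z axis and vertical below 0.1 rad and horizontal distance between chuck_mid and chuck_seat below 0.006 m and z of chuck_mid in the frame of chuck_seat between 0.024 and 0.032 m and horizontal distance between pad_mid and pad_seat below 0.006 m and z of pad_mid in the frame of pad_seat between 0.022 and 0.03 m); the robot touches nothing.
It fails at once if The roll, the chuck or the lifter pad is tipped over (more than 0.6 rad) (angle between any of roll_mid, chuck_mid, pad_mid's own z axis and vertical above 0.6 rad).
It fails at once if The twin roll is moved more than 12 mm (distance of twin_mid from where it was at the start of the episode above 0.012 m).
It fails at once if The pressure gauge or the stack of can ends is moved more than 20 mm (distance of any of gauge_mid, ends_mid from where it was at the start of the episode above 0.02 m).
It also fails if it takes over 102 s, if anything falls off the work surface, if the arm or the gripper's body presses on something with over 40 N, if the wrist force passes 120 N, or if a joint passes its speed limit or range.

## Robot

A 7-joint arm with a two-finger parallel gripper is mounted at the origin on a cart in front of the work surface, level with it; the furniture and walls round the work are solid. World frame = base frame: x ahead of the robot, y to its left, z up, the work surface at z = 0. Lengths are in mm, angles in rad, forces in N, time in s.
With the tool pointing down it reaches from about 400 to 875 mm from the base axis. Payload 19.3 kg.
Tool frame: the origin (TCP) lies at the very end of the fingers, on their centre line; the grasp point (between the pads) lies 19 mm behind it (grip_point_offset is the z of the grasp point in the tool frame, in mm); z points along the fingers, y is the line along which they close (so a half turn about z gives the same grasp; the last joint's range is limited). The gripper opens to 85 mm and grips with 20 to 120 N. Pads are 22 mm wide; open, the fingers measure 114 mm over their backs; the gripper's body (76 mm by 85 mm) begins 54 mm behind the grasp point. The pads swing forward as they close: fully open they stand 13 mm farther back than shut.
Start: joints at [-1.359, 0.521, -0.036, 1.599, 0.021, 1.021, -0.113], TCP at [173.822, 600.334, 231.291] pointing down, gripper open.
Joint ranges: [-2.91, 2.91], [-0.3, 2.13], [-1.5, 1.42], [0.17, 2.43], [-1.26, 4.41], [0.16, 1.93], [-2.52, 2.52]. Speed limits (rad/s): [1.89, 1.89, 2.39, 2.39, 3.01, 3.01, 3.01].

## Interface

Orientations are given as a 3x3 rotation matrix whose columns are the frame's x, y, z axes.
In Python, from workcell import movep, movel, goto_joints, open_gripper, clamp, wait, inverse_kinematics, read_state, camera, PlanningError, finish_job, grip_point_offset gives the robot as it stands. Calls block until the motion is done:
- movep(position, orientation): joint-space move of the TCP to a pose.
- movel(position, frame=None, max_speed=150, guard=None): straight line of the TCP; frame=None keeps the orientation; max_speed is the mean speed in mm/s. With guard (N) it stops when the force on the tool has changed by that much, and returns True; else False.
- goto_joints(angles): joint-space move.
- open_gripper() and clamp(): open the fingers fully, or close them until they stop; the grip force is fixed at half the most.
- wait(seconds).
- inverse_kinematics(position, orientation): joint angles nearest the present ones, or None.
- read_state(): the state.
- camera(name): name is "scene" or "side" or "wrist"; returns a dict with "image" (384x512x3 uint8, blue, green, red), "range_z" (384x512 float32, mm along the optical axis (not along the pixel's ray), 0 where there is no reading), "fx", "fy", "cx", "cy" (pixels), "dist_coeffs" ([k1, k2, p1, p2, k3] as OpenCV has them; the pictures are not rectified), "cam_to_world" (4x4, takes a point from camera to world coordinates). Camera axes: x right, y up, looking along -z (the intrinsics and any distortion apply to the point x, -y, -z); pixel columns grow to the right and rows downward; lengths in mm; the calibration is good to about 2 mm. A picture is of the moment at which its call begins.
A pose or a line that the arm cannot do raises PlanningError and nothing moves.
- finish_job(): hands the job in; it is judged then, once.
The state is a dict: "time": time; "qpos": joint angles; "qvel": joint speeds; "joint_efforts": joint torques, N m; "eef_pos": TCP position; "tool_rot": TCP orientation; "ft_force": force on the tool from outside, world axes, zero at the start; "torque": the same for the moment, N m; "finger_gap": finger opening in mm; "gripper_force": force on a finger pad.
Only numpy, scipy, OpenCV 4.12 (cv2) and the standard library are available. Lean on these libraries where they do the work, as an engineer would, in place of code of your own. Each camera call takes 0.05 s, during which the arm holds its last target. There are 200 camera calls.

## Working session

There is one attempt and no reset: what is moved stays moved. The work goes in short steps, each a Python script; the robot and the scene stay as the last script left them, time stands still between calls to the robot, and variables do not carry over. Pictures are saved under pics/ and viewed, at most 14 in all, crops included, and the job is handed in when it is done.

```bash
ls; mkdir -p pics; cat > h.py <<'E'
import numpy as np, cv2
from workcell import *
def snap(n,f=None):
    c=camera(n)
    if f: cv2.imwrite('pics/'+f,c['image']); np.savez('pics/'+f[:-4]+'.npz',**{k:np.array(v) for k,v in c.items()})
    return c
def rays(c,px):
    K=np.array([[c['fx'],0,c['cx']],[0,c['fy'],c['cy']],[0,0,1.]],float)
    p=cv2.undistortPoints(np.array(px,float).reshape(-1,1,2),K,np.array(c['dist_coeffs'],float)).reshape(-1,2)
    d=np.c_[p[:,0],-p[:,1],-np.ones(len(p))]
    T=np.array(c['cam_to_world'],float)
    return T[:3,3],d@T[:3,:3].T
def onplane(c,px,z):
    o,d=rays(c,px); return o+d*((z-o[2])/d[:,2])[:,None]
def cloud(c):
    h,w=c['range_z'].shape
    u,v=np.meshgrid(np.arange(w),np.arange(h))
    o,d=rays(c,np.c_[u.ravel(),v.ravel()])
    P=(o+d*c['range_z'].reshape(-1,1)).reshape(h,w,3)
    P[c['range_z']<=0]=np.nan
    return P
E
python3 - <<'E'
from h import *
for n in ['scene','side','wrist']:
    c=snap(n,n+'0.png'); print(n,np.round(c['cam_to_world'],2).tolist(),c['fx'])
s=read_state();print(s['time'],s['eef_pos'],s['tool_rot'],s['finger_gap'],grip_point_offset)
a=[cv2.imread(f'pics/{n}0.png') for n in('scene','side')]
cv2.imwrite('pics/v1.png',cv2.resize(np.vstack(a),None,fx=.78,fy=.78))
E
```

```text
pics
scene [[0.74, 0.47, -0.48, 12.64], [-0.67, 0.52, -0.53, -577.57], [0.0, 0.72, 0.7, 921.47], [0.0, 0.0, 0.0, 1.0]] 391.6435165552162
side [[-0.99, 0.09, -0.1, 461.08], [-0.13, -0.65, 0.75, 877.36], [0.01, 0.76, 0.65, 755.99], [0.0, 0.0, 0.0, 1.0]] 354.7486836427835
wrist [[0.28, -0.92, -0.28, 102.41], [0.96, 0.27, 0.08, 620.62], [-0.0, -0.29, 0.96, 374.08], [0.0, 0.0, 0.0, 1.0]] 317.8945458824156
0.15 [173.73626097 600.09211344 230.87084968] [[-9.60549200e-01  2.78110021e-01 -2.23621304e-04]
 [ 2.78110110e-01  9.60548815e-01 -8.60836324e-04]
 [-2.46080302e-05 -8.89066988e-04 -9.99999604e-01]] 85.22949525232919 -18.700000000000003
```

View pics/scene0.png

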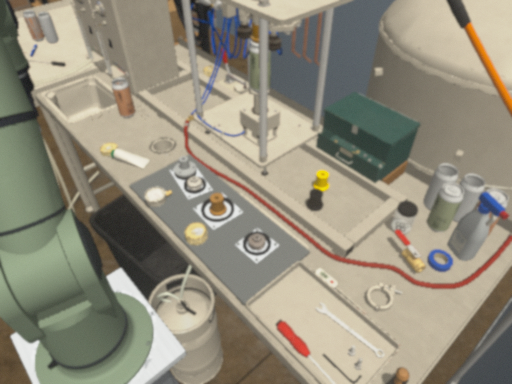

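View pics/side0.png

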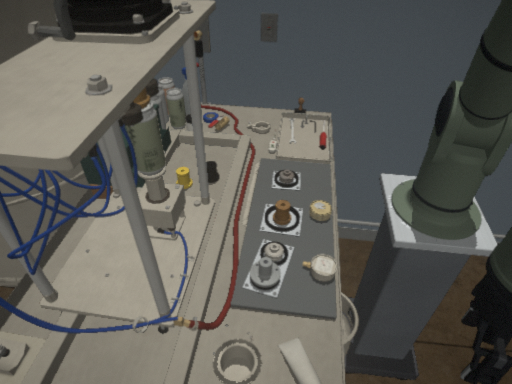

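Scene view: the pad is at (183,168) and the twin at (194,185) on the two-cup nest. The chuck is at (216,205) and the roll at (258,242). The gauge is at (157,195), the can ends at (195,233), and the clear tray end at about (270,300). Chuck look-alikes are the black/yellow piece at (318,190) and the bottles or cans elsewhere. The bronze piece at (216,205) scene / (283,212) side is the chuck. The grey round candidates for the roll are (258,242), alone on the middle-sized nest, and the twin at (194,185). The lone one is the roll.

```bash
python3 - <<'E'
from h import *
px={'scene':dict(pad=(183,168),twin=(194,183),chuck=(216,200),roll=(258,240),gauge=(153,195),ends=(195,232),tray=(270,300)),
'side':dict(pad=(265,270),twin=(274,250),chuck=(283,208),roll=(287,176),gauge=(322,266),ends=(320,210))}
for n in px:
    c=dict(np.load(f'pics/{n}0.npz')); P=cloud(c)
    for k,(u,v) in px[n].items(): print(n,k,np.nanmedian(P[v-1:v+2,u-1:u+2].reshape(-1,3),0).round(0))
c=dict(np.load('pics/scene0.npz'));P=cloud(c)
# top view map of cloud, both cams: image colour orthophoto 1mm, x up
O=np.zeros((600,800,3),np.uint8);Z=np.full((600,800),-1e3)
for n in('scene','side'):
    c=dict(np.load(f'pics/{n}0.npz'));P=cloud(c)
    im=cv2.resize(c['image'],None,fx=3,fy=3,interpolation=1);P=cv2.resize(P.astype(np.float32),None,fx=3,fy=3,interpolation=0) if 0 else cv2.resize(P.astype(np.float32),None,fx=3,fy=3)
    Q=P.reshape(-1,3);I=im.reshape(-1,3)
    m=np.isfinite(Q).all(1)&(Q[:,2]<110)&(Q[:,2]>-40);Q=Q[m];I=I[m]
    col=(400-Q[:,1]).astype(int);row=(800-Q[:,0]).astype(int)
    ok=(col>=0)&(col<800)&(row>=0)&(row<600);o=np.argsort(Q[ok,2])
    r,cc,q,i=row[ok][o],col[ok][o],Q[ok][o],I[ok][o]
    b=q[:,2]>Z[r,cc]-3
    O[r[b],cc[b]]=i[b];Z[r[b],cc[b]]=q[b,2]
cv2.imwrite('pics/ortho.png',O)
E
```

```text
scene pad [492. 337.  52.]
scene twin [481. 261.  44.]
scene chuck [470. 124.  76.]
scene roll [475. -60.  51.]
scene gauge [354. 303.  43.]
scene ends [364.  88.  43.]
scene tray [ 388. -201.    4.]
side pad [501. 365.  68.]
side twin [486. 285.  50.]
side chuck [474. 149.  73.]
side roll [474. -35.  44.]
side gauge [362. 311.  38.]
side ends [367. 109.  40.]
```

View pics/ortho.png

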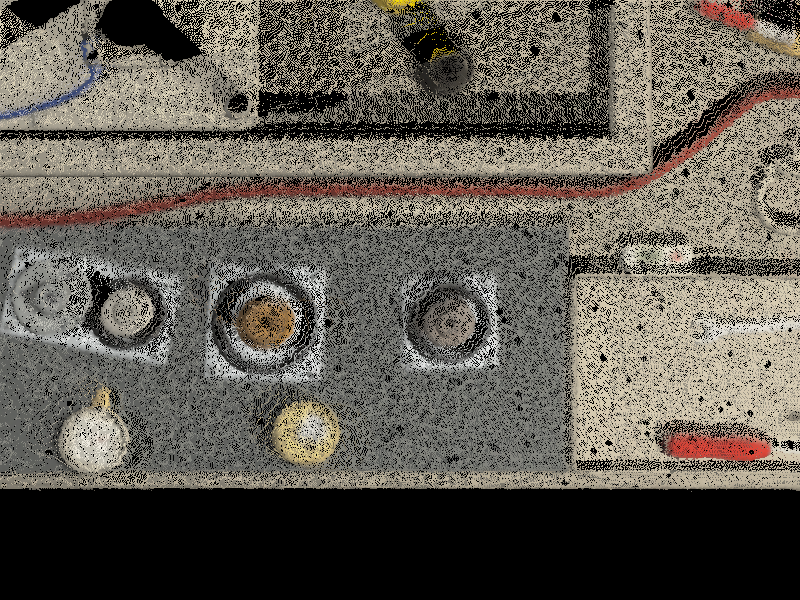

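Orthophoto (x = 800−row, y = 400−col): pad (52,298), twin (127,312), chuck (265,322), roll (450,322), clear tray end around (630,365). Next I check IK for the yaw options, then go above the roll for a close look.

```bash
cat >> h.py <<'E'
def R(yaw): # yaw = direction of tool x (camera side) in the world, tool pointing down
    c,s=np.cos(yaw),np.sin(yaw); return np.array([[c,s,0],[s,-c,0],[0,0,-1.]])
E
python3 - <<'E'
from h import *
T=dict(roll=(478,-50),chuck=(478,135),pad=(502,348),tray=(435,-233))
for k,p in T.items():
  for yd in range(-180,180,30):
    q=[inverse_kinematics([*p,z],R(np.radians(yd))) for z in (40,200)]
    if all(x is not None for x in q): print(k,yd,np.round(q[1],2))
E
```

```text
roll -180 [-0.34  0.36  0.41  2.02 -0.2   0.8   1.75]
roll -150 [-0.24  0.35  0.28  2.01 -0.13  0.8   2.21]
roll -120 [ 0.78  0.52 -1.07  1.97  0.56  0.98  2.06]
roll -90 [-0.84  0.68  1.23  2.04 -0.78  1.   -2.34]
roll -60 [-0.84  0.68  1.23  2.04 -0.78  1.   -1.82]
roll -30 [-0.84  0.68  1.23  2.04 -0.78  1.   -1.29]
roll 0 [-0.79  0.6   1.12  2.04 -0.68  0.94 -0.88]
roll 30 [-0.65  0.46  0.85  2.03 -0.46  0.85 -0.58]
roll 60 [-0.58  0.43  0.73  2.03 -0.39  0.83 -0.14]
roll 90 [-0.5   0.4   0.63  2.03 -0.32  0.81  0.31]
roll 120 [-0.45  0.38  0.55  2.02 -0.28  0.81  0.79]
roll 150 [-0.4   0.37  0.48  2.02 -0.24  0.8   1.27]
chuck -180 [-0.51  0.36  0.14  1.97 -0.07  0.81  1.25]
chuck -150 [-0.39  0.36 -0.    1.97  0.    0.82  1.7 ]
chuck -120 [-0.3   0.36 -0.12  1.96  0.06  0.82  2.17]
chuck -90 [ 0.49  0.67 -1.27  1.92  0.72  1.11  2.07]
chuck -60 [-1.19  0.71  1.23  2.   -0.8   1.03 -2.19]
chuck -30 [-1.19  0.71  1.23  2.   -0.8   1.03 -1.67]
chuck 0 [-0.94  0.45  0.73  1.99 -0.4   0.84 -1.56]
chuck 30 [-0.85  0.42  0.61  1.99 -0.32  0.83 -1.12]
chuck 60 [-0.81  0.41  0.55  1.99 
[... 735 characters left out ...]
3  0.93 -0.07]
pad 150 [-0.76  0.53  0.08  1.67 -0.05  0.93  0.39]
tray -180 [-0.24  0.48  0.83  2.   -0.47  0.86  2.42]
tray -150 [ 0.88  0.42 -0.66  1.95  0.33  0.88  2.15]
tray -120 [-0.43  0.71  1.23  2.01 -0.8   1.03 -2.47]
tray -90 [-0.43  0.71  1.23  2.01 -0.8   1.03 -1.95]
tray -60 [-0.43  0.71  1.23  2.01 -0.8   1.03 -1.42]
tray -30 [-0.34  0.57  1.02  2.   -0.62  0.92 -1.09]
tray 0 [-0.13  0.43  0.66  2.   -0.36  0.83 -0.84]
tray 30 [-0.11  0.42  0.64  2.   -0.34  0.83 -0.33]
tray 60 [-0.15  0.44  0.69  2.   -0.37  0.83  0.23]
tray 90 [-0.19  0.46  0.76  2.   -0.42  0.84  0.8 ]
tray 120 [-0.18  0.45  0.75  2.   -0.41  0.84  1.31]
tray 150 [-0.16  0.44  0.71  2.   -0.38  0.84  1.81]
```

```bash
python3 - <<'E'
from h import *
Y=R(np.radians(80))
movep([478,60,260],Y); c=snap('wrist','w1.png'); print(read_state()['time'])
movep([478,-45,190],Y); c=snap('wrist','w2.png'); s=read_state();print(s['time'],s['eef_pos'])
cv2.imwrite('pics/w12.png',cv2.resize(np.vstack([cv2.imread('pics/w1.png'),cv2.imread('pics/w2.png')]),None,fx=.78,fy=.78))
E
```

```text
2.4167
3.0333 [478.33235471 -44.41501671 190.11648078]
```

View pics/w12.png

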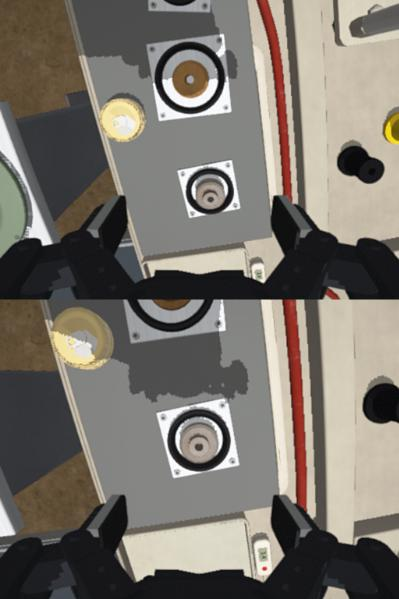

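Top (w1): chuck at about (244,100) full-resolution, chuck-nest cup at (268,245), can ends at (157,153). Bottom (w2): roll at (255,187), sitting in the black cup of the middle-sized nest. Now measuring circles by casting contours onto the known planes.

```bash
cat >> h.py <<'E'
from scipy.optimize import least_squares
def circ(P):
    f=lambda p: np.hypot(P[:,0]-p[0],P[:,1]-p[1])-p[2]
    m=P.mean(0); return least_squares(f,[m[0],m[1],40],loss='soft_l1',f_scale=1.).x
def top(c,near,z,r,lo):
    """circle of a flat top at height z, from the height mask (> lo) near a point"""
    P=cloud(c); m=(np.hypot(P[...,0]-near[0],P[...,1]-near[1])<r+25)&(P[...,2]>lo)&(P[...,2]<z+12)
    cs,_=cv2.findContours(m.astype(np.uint8),0,1)
    k=max(cs,key=cv2.contourArea).reshape(-1,2); return circ(onplane(c,k,z)[:,:2])
def cup(c,near,r,z=29.5):
    """outer circle of a black cup of radius r, rim at z"""
    Q=onplane(c,np.stack(np.meshgrid(np.arange(512),np.arange(384)),-1).reshape(-1,2),z)
    d=np.hypot(Q[:,0]-near[0],Q[:,1]-near[1]).reshape(384,512)
    m=((c['image'].max(2)<60)&(d<r+14)).astype(np.uint8)
    cs,_=cv2.findContours(m,0,1); k=np.vstack(cs).reshape(-1,2)
    k=cv2.convexHull(max(cs,key=lambda x:len(x)))[:,0]
    mm=np.zeros_like(m);cv2.fillPoly(mm,[k],1)
    k=cv2.findContours(mm,0,1)[0][0].reshape(-1,2)
    return circ(onplane(c,k,z)[:,:2])
E
python3 - <<'E'
from h import *
for f in('w1','w2'):
    c=dict(np.load(f'pics/{f}.npz'))
    P=cloud(c); 
    print(f,'roll',top(c,(478,-50),51.5,21,47).round(1),'cup',cup(c,(478,-50),40.5).round(1))
    m=(np.hypot(P[...,0]-478,P[...,1]+50)<60); print(np.nanpercentile(P[m][:,2],[2,20,50,90,99]).round(1))
    if f=='w1': print('chuck',top(c,(478,135),73.5,20,66).round(1),'cup',cup(c,(478,135),51.5).round(1))
E
```

```text
w1 roll [476.3 -48.5  11.7] cup [476.  -47.1  39.5]
[13.1 14.8 19.  42.7 52.5]
chuck [477.1 134.1  20.7] cup [476.4 135.6  49.9]
w2 roll [476.8 -49.   11.9] cup [476.3 -48.4  39.2]
[ 13.7  28.6 253.9 276.3 282.6]
```

```bash
python3 - <<'E'
from h import *
movel([476.6,-48.7,70]); print(movel([476.6,-48.7,31],max_speed=60,guard=12))
s=read_state();print(s['eef_pos'].round(1) if hasattr(s['eef_pos'],'round') else s['eef_pos'],s['ft_force'])
clamp(); s=read_state();print(s['finger_gap'],s['gripper_force'],s['ft_force'],s['time'])
movel([476.6,-48.7,60],max_speed=60); s=read_state();print(s['finger_gap'],s['ft_force'],s['time'])
a=camera('wrist')['image'];b=snap('scene')['image'][190:290,200:330]
b=cv2.resize(b,(512,394)); cv2.imwrite('pics/p1.png',cv2.resize(np.vstack([a,b]),None,fx=.75,fy=.75))
E
```

```text
False
[476.7 -48.8  31.1] [-0.37207197  0.29084432 -0.12533716]
45.316328263201775 57.948915339777614 [-4.7585317   0.91413063 20.9912897 ] 5.2667
44.968611328272715 [-0.02839028 -0.49943102 -1.45871912] 5.9
```

View pics/p1.png

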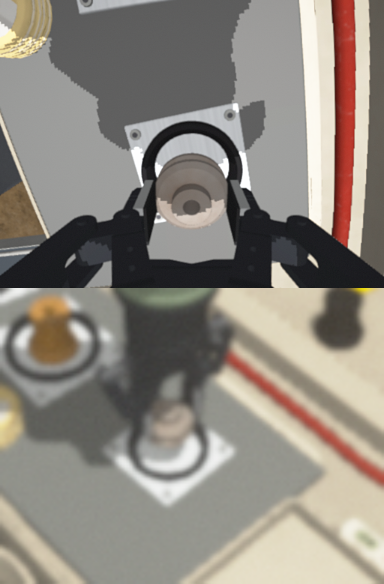

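The roll is lifted clear of the cup (wrist image about (190,190), ring visible behind it). The measured load of 1.5 N matches its mass. Before placing it I check its tilt and hang depth by depth data.

```bash
python3 - <<'E'
from h import *
movel([476.6,-48.7,110]); 
for n in('wrist','side'):
    c=snap(n,n+'_h.png'); P=cloud(c)
    s=read_state();e=np.array(s['eef_pos'])
    D=P-e; m=(np.hypot(D[...,0],D[...,1])<17)&(D[...,2]>-25)&(D[...,2]<30)
    Q=D[m]; print(n,len(Q),np.percentile(Q[:,2],[1,10,25,50,75,90,99]).round(1) if len(Q) else '')
    t=Q[Q[:,2]>np.percentile(Q[:,2],50)-1]
    A=np.c_[t[:,:2],np.ones(len(t))];print('plane',np.linalg.lstsq(A,t[:,2],rcond=None)[0].round(3))
u,v=0,0
c=dict(np.load('pics/wrist_h.npz'));w=c['image'][180:384,130:400]
d=dict(np.load('pics/side_h.npz'))['image'][100:220,220:360]
cv2.imwrite('pics/p2.png',np.hstack([cv2.resize(w,(400,300)),cv2.resize(d,(350,300))]))
E
```

```text
wrist 3814 [ 6.3 11.2 11.9 16.9 20.4 20.9 21.6]
plane [-9.0000e-03 -3.0000e-02  2.0115e+01]
side 65 [ 7.6  9.5 11.1 15.8 18.3 19.5 20.8]
plane [-4.5000e-02  1.0000e-03  1.8219e+01]
```

View pics/p2.png

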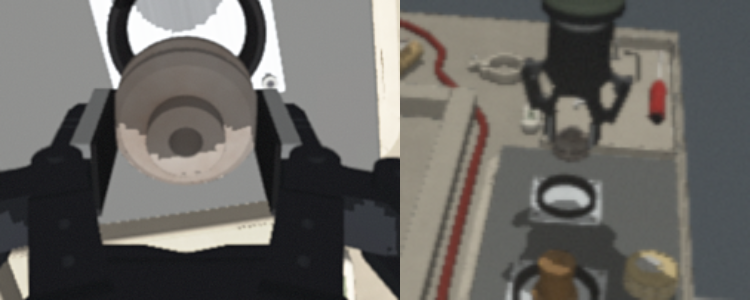

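Roll is upright in the grip, its top 20.5 mm above the TCP, underside 13.5 mm below it. Setting it on the tray.

```bash
python3 - <<'E'
from h import *
Y=R(np.radians(80))
movep([437,-232,110],Y); c=snap('wrist')
P=cloud(c);m=(abs(P[...,0]-437)<20)&(abs(P[...,1]+190)<12);print('floor z',np.nanmedian(P[m][:,2]))
movel([437,-232,30],max_speed=120); print(movel([437,-232,14],max_speed=25,guard=4))
s=read_state();print(s['eef_pos'],s['ft_force'])
open_gripper(); movel([437,-232,110]); s=read_state();print(s['time'])
movep([477,150,190],Y); c=snap('wrist','w3.png'); print(read_state()['time'])
print('chuck',top(c,(477,134),73.5,20,66).round(1),'cup',cup(c,(476.4,135.6),51.5).round(1))
c=snap('scene','s3.png'); P=cloud(c)
m=(np.hypot(P[...,0]-437,P[...,1]+232)<40)&(P[...,2]>28);print('roll',m.sum(),np.median(P[m],0))
E
```

```text
floor z 1.8721664015848205
True
[ 437.02291561 -231.96384885   16.17689753] [-4.31417645e-01  4.76335751e-03  9.95289401e+00]
10.0333
11.5417
chuck [477.5 135.2  21. ] cup [476.4 136.   50. ]
roll 137 [ 434.65329352 -236.72363358   31.44258392]
```

```bash
cat >> h.py <<'E'
def pick(x,y,z,up=120):
    movel([x,y,z+30]); g=movel([x,y,z],max_speed=80,guard=12); clamp(); s=read_state(); print('pick',g,s['finger_gap'],np.round(s['ft_force'],1))
    movel([x,y,z+25],max_speed=80); movel([x,y,up]); s=read_state(); print('held',s['finger_gap'],np.round(s['ft_force'],1))
def lower(x,y,z):
    """z: expected TCP height at seating"""
    movel([x,y,z+22],max_speed=150); g=movel([x,y,z-1],max_speed=30,guard=5)
    s=read_state(); print('down',g,np.round(s['eef_pos'],1),'want',z,np.round(s['ft_force'],1),s['time']); return s['eef_pos'][2]-z
E
python3 - <<'E'
from h import *
Y=R(np.radians(80))
pick(477.3,134.8,38)
movel([476.2,-25,120]); c=snap('wrist','w4.png'); print('cup',cup(c,(476.3,-48),40.5).round(1))
movel([476.2,-48,120])
print(lower(476.2,-48,38))
cv2.imwrite('pics/p3.png',snap('wrist','w5.png')['image'])
E
```

```text
pick False 38.617863527402456 [-1.1 -0.7  9.2]
held 38.494088772851214 [-0.5  0.  -2.7]
cup [483.  -34.5  28.5]
down True [476.1 -48.   38.5] want 38 [-0.6  1.1  8.9] 17.375
0.4708099051662131
```

View pics/p3.png

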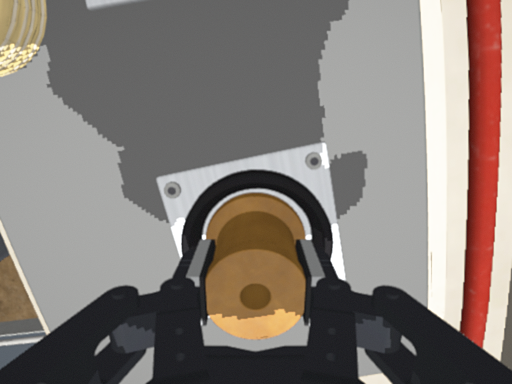

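The chuck stands in the middle-sized cup, flange ring even inside the black rim (around (257,235)), and the height matches. Releasing it and measuring the pad.

```bash
python3 - <<'E'
from h import *
Y=R(np.radians(80))
open_gripper(); movel([476.2,-48,125]); c=snap('wrist','w6.png')
print('chuck',top(c,(476,-48),73.5,20,66).round(1),read_state()['time'])
movep([498,365,200],Y); c=snap('wrist','w7.png'); print(read_state()['time'])
P=cloud(c); m=(np.hypot(P[...,0]-502,P[...,1]-348)<12);print(np.nanpercentile(P[m][:,2],[10,50,90,99]).round(1))
print('pad',top(c,(502,348),81.5,16,72).round(1),'flange',top(c,(502,348),41.5,38,36).round(1),'twin',top(c,(488,273),51.5,21,47).round(1))
cv2.imwrite('pics/p4.png',c['image'])
E
```

```text
chuck [475.9 -47.6  21.1] 18.725
20.325
[81.3 82.2 83.  83.6]
pad [502.8 349.9  16.1] flange [502.4 349.2  37.2] twin [487.5 274.   12. ]
```

View pics/p4.png

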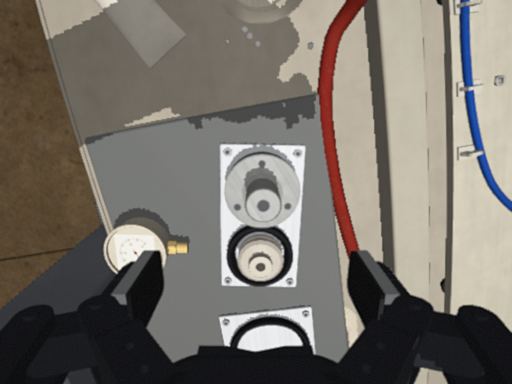

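The pad is at (263,190) on its stem, resting flat on the roll cup's rim. Twin at (261,253), gauge at (135,248). Picking the pad and carrying it to the large cup.

```bash
python3 - <<'E'
from h import *
Y=R(np.radians(80))
pick(502.6,349.6,48,up=130)
c=snap('wrist','w8.png'); print(read_state()['time'])
movel([476.4,175,130]); 
movel([476.4,135.8,110]); print(lower(476.4,135.8,36))
cv2.imwrite('pics/p5.png',np.vstack([c['image'],snap('wrist','w9.png')['image']])[::1])
a=cv2.imread('pics/p5.png');cv2.imwrite('pics/p5.png',cv2.resize(a,None,fx=.75,fy=.75))
E
```

```text
pick False 30.2350953804541 [-1.3  0.5  6.2]
held 30.57333412711524 [ 1.   0.3 -4.5]
23.4083
down True [476.2 135.7  36.4] want 36 [-0.3 -0.1  8.8] 26.3583
0.4090687840293157
```

View pics/p5.png

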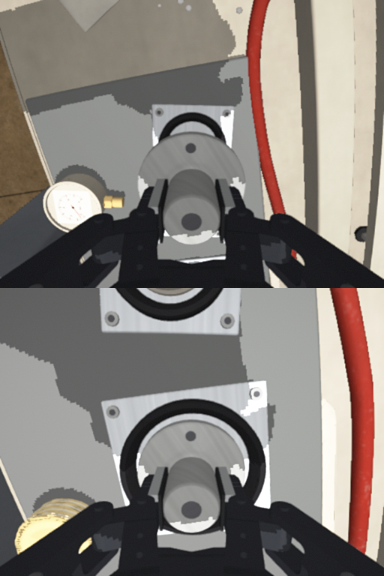

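The pad sits level inside the large cup (lower image, about (190,470)), height within 0.4 mm. Releasing it, then measuring the empty roll cup and the roll on the tray.

```bash
python3 - <<'E'
from h import *
Y=R(np.radians(80))
open_gripper(); movel([476.4,135.8,140]); c=snap('wrist'); print('pad',top(c,(476.4,136),69.5,16,62).round(1))
movep([500,365,200],Y); c=snap('wrist','w10.png'); print('rollcup',cup(c,(502,349),37).round(1),'twin',top(c,(488,273),51.5,21,47).round(1),'twincup',cup(c,(487,273),37).round(1))
movep([437,-215,150],Y); c=snap('wrist','w11.png'); print('roll',top(c,(437,-232),36,21,29).round(1), top(c,(437,-232),27,24.5,18).round(1),read_state()['time'])
a=dict(np.load('pics/w10.npz'))['image']
cv2.imwrite('pics/p6.png',cv2.resize(np.vstack([a,c['image']]),None,fx=.75,fy=.75))
E
```

```text
pad [475.9 135.9  16. ]
rollcup [500.6 343.7  40. ] twin [487.3 274.1  12.1] twincup [487.7 278.3  38.9]
roll [ 436.6 -231.4   12.3] [ 436.7 -231.    24. ] 31.0167
```

View pics/p6.png

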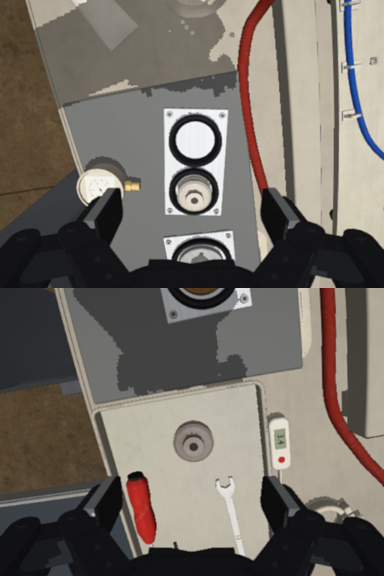

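```bash
python3 - <<'E'
from h import *
c=dict(np.load('pics/w10.npz')); u=np.stack(np.meshgrid(np.arange(512),np.arange(384)),-1).reshape(-1,2)
Q=onplane(c,u,29.5)[:,:2]; blk=(c['image'].max(2)<60).ravel()
for r,t0,n in((37,(501,350),(-.19,-.98)),(37,(487.5,273),(.19,.98))):
    t=np.array(t0,float)
    for _ in range(4):
        D=Q-t; d=np.hypot(*D.T); m=(blk&(d<r+8)&(D@np.array(n)<36)).reshape(384,512).astype(np.uint8)
        k=max(cv2.findContours(m,0,1)[0],key=cv2.contourArea)
        k=cv2.convexHull(k)[:,0]; mm=np.zeros_like(m);cv2.fillPoly(mm,[k],1);k=cv2.findContours(mm,0,1)[0][0].reshape(-1,2)
        p=onplane(c,k,29.5)[:,:2]; a=(p-t)@np.array(n)<26; f=circ(p[a]); t=f[:2]
    print('outer',f.round(1),a.sum())
    # inner edge: bright floor/bore region
D=Q-np.array([501,350]);m=((~blk)&(np.hypot(*D.T)<34)).reshape(384,512).astype(np.uint8)
k=max(cv2.findContours(m,0,1)[0],key=cv2.contourArea).reshape(-1,2)
for z in(17.5,20.5,29.5): print('inner',z,circ(onplane(c,k,z)[:,:2]).round(1))
E
```

```text
outer [502.1 350.3  35.6] 148
outer [486.5 273.3  35.7] 128
inner 17.5 [501.8 348.1  27.7]
inner 20.5 [501.9 348.9  27.5]
inner 29.5 [502.2 351.4  26.7]
```

Roll cup at about (502, 349.5), 78 mm from the twin's cup as specified. Roll at (436.6,−231.3), upright on the tray. Last transfer.

```bash
python3 - <<'E'
from h import *
Y=R(np.radians(80))
pick(436.6,-231.3,17,up=130)
movep([502,349.5,130],Y); print(lower(502,349.5,32.5))
cv2.imwrite('pics/p7.png',snap('wrist','w12.png')['image'])
E
```

```text
pick False 44.5323898771108 [-3.8  3.5 22.5]
held 44.50505193372375 [-1.   0.8 -2.7]
down True [501.8 349.4  34. ] want 32.5 [-1.5 -0.6  7.6] 37.4667
1.5238337937104376
```

View pics/p7.png

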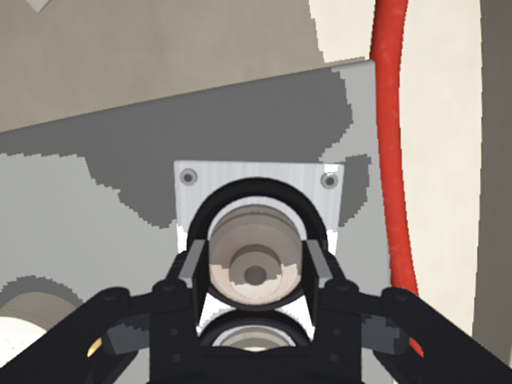

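The roll is in the cup (about (256,245)) with a clear ring around it, about 1.5 mm above nominal. Releasing it and checking the fit of all four parts.

```bash
python3 - <<'E'
from h import *
Y=R(np.radians(80))
open_gripper(); movel([501.9,349.4,140]); movep([498,365,220],Y); c=snap('wrist','w13.png'); P=cloud(c)
print(read_state()['time'],read_state()['ft_force'])
for n,p in(('roll',(502,349.5)),('twin',(487.4,274))):
    f=top(c,p,51.5,21,47); m=np.hypot(P[...,0]-f[0],P[...,1]-f[1])<9
    print(n,f.round(1),np.nanmedian(P[m][:,2]).round(1))
    D=P-[f[0],f[1],0];r=np.hypot(D[...,0],D[...,1]);m=(r<19)&(r>13)&(P[...,2]>38);A=P[m];print(len(A),np.median(A[:,2]).round(1))
a=c['image']
movep([477,60,280],Y); c=snap('wrist','w14.png'); P=cloud(c)
for n,p,z,lo in(('chuck',(476,-48),73.5,66),('pad',(476,136),69.5,62)):
    f=top(c,p,z,18,lo); m=np.hypot(P[...,0]-f[0],P[...,1]-f[1])<10
    print(n,f.round(1),np.nanmedian(P[m][:,2]).round(1),z)
cv2.imwrite('pics/p8.png',cv2.resize(np.vstack([a,c['image']]),None,fx=.75,fy=.75))
E
```

```text
39.3333 [ 0.54322703 -0.61496148 -1.30792503]
roll [501.4 348.6  11.8] 51.7
491 43.1
twin [487.5 274.   11.9] 51.9
368 43.1
chuck [475.6 -47.   21.1] 73.7 73.5
pad [475.7 134.3  15.6] 70.3 69.5
```

View pics/p8.png

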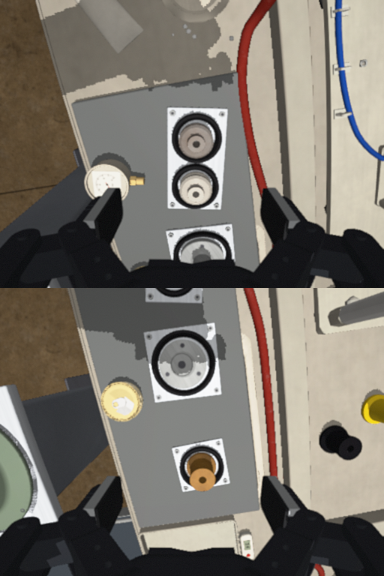

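All parts are seated. The roll's top height equals its twin's, and the chuck and pad tops are within 1 mm of their seated heights. Twin, gauge and can ends are undisturbed, and the gripper is clear of everything.

```bash
python3 -c "
from workcell import *
print(finish_job())"
```

```text
the job is handed in; nothing more can be done
None
```

The job is handed in: by my last camera check (about 40 s of robot time used), the roll, chuck and pad are each upright, released and seated in their own cups, and the twin, gauge and can ends are where they were; the judge's verdict was not shown.

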